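# Close the storage jars with their own lids

## Task

The four stoneware storage jars are back from the washing-up and dry: put each wooden lid back on the jar whose mouth it fits, pressed fully home so that its disc lies level on the rim. Leave the jars standing where they are, and do not knock or move the drinking glass or the kitchen timer.

Things in the scene. Friction and masses are not known exactly. Their poses are not given: they have to be found in the camera images.
- jar_large: the largest of four open white stoneware storage jars with a brown unglazed foot, loose, about 120 mm across the body, 150 mm high, standing upright; round mouth 100 mm wide inside, rim 112 mm outside (wall 6 mm). Origin: centre of the underside, z up along the jar's axis; the rim's top is 150 mm above it
- lid_large: the largest of four round wooden lids, plug down: disc 112 mm across, 10 thick; under it a tapered, self-centring plug 16 deep (82 mm wide at the bottom, 94 at the top); on it a knob 26 across, 28 high (straight from 5 to 23 above the disc). Origin: centre of the plug's underside, z up; disc top at 26, knob top at 54 mm. Seated in its 100 mm mouth, the origin is 134 mm above the jar's
- jar_medium: the second largest of four open white stoneware storage jars with a brown unglazed foot, loose, about 104 mm across the body, 122 mm high, standing upright; round mouth 84 mm wide inside, rim 96 mm outside (wall 6 mm). Origin: centre of the underside, z up along the jar's axis; the rim's top is 122 mm above it
- lid_medium: the second largest of four round wooden lids, plug down: disc 96 mm across, 10 thick; under it a tapered, self-centring plug 16 deep (66 mm wide at the bottom, 78 at the top); on it a knob 26 across, 28 high (straight from 5 to 23 above the disc). Origin: centre of the plug's underside, z up; disc top at 26, knob top at 54 mm. Seated in its 84 mm mouth, the origin is 106 mm above the jar's
- jar_small: the third of four open white stoneware storage jars with a brown unglazed foot, loose, about 88 mm across the body, 98 mm high, standing upright; round mouth 68 mm wide inside, rim 80 mm outside (wall 6 mm). Origin: centre of the underside, z up along the jar's axis; the rim's top is 98 mm above it
- lid_small: the third of four round wooden lids, plug down: disc 80 mm across, 10 thick; under it a tapered, self-centring plug 16 deep (50 mm wide at the bottom, 62 at the top); on it a knob 26 across, 28 high (straight from 5 to 23 above the disc). Origin: centre of the plug's underside, z up; disc top at 26, knob top at 54 mm. Seated in its 68 mm mouth, the origin is 82 mm above the jar's
- jar_mini: the smallest of four open white stoneware storage jars with a brown unglazed foot, loose, about 72 mm across the body, 76 mm high, standing upright; round mouth 52 mm wide inside, rim 64 mm outside (wall 6 mm). Origin: centre of the underside, z up along the jar's axis; the rim's top is 76 mm above it
- lid_mini: the smallest of four round wooden lids, plug down: disc 64 mm across, 10 thick; under it a tapered, self-centring plug 16 deep (34 mm wide at the bottom, 46 at the top); on it a knob 26 across, 28 high (straight from 5 to 23 above the disc). Origin: centre of the plug's underside, z up; disc top at 26, knob top at 54 mm. Seated in its 52 mm mouth, the origin is 60 mm above the jar's
- glass: a clear drinking glass, 80 mm across and 91 mm high, standing open among the jars; not part of the job, leave it. Origin: centre of its underside
- egg_timer: a round red and white kitchen timer, 69 mm across and 48 mm high, beside the lids; not part of the job, leave it. Origin: centre of its underside
Things that resemble listed ones, but are neither listed nor needed, are in the scene too. Leave any black or purple look-alike of the lid_medium alone.

How it is judged (in metres and radians):
At the end, for the whole second after the job is handed in: Each lid sits on the jar of its own size: centred within 8 mm, disc on the rim (within 3.5 mm above), level within 0.08 rad, released and at rest; every jar upright (0.05 rad) and within 40 mm of where it stood; the glass and the timer within 30 mm of where they stood (horizontal distance between lid_large and jar_large below 0.008 m and z of lid_large in the frame of jar_large between 0.13 and 0.1375 m and angle between each of lid_large, lid_medium, lid_small, lid_mini's own z axis and vertical below 0.08 rad and angle between each of jar_large, jar_medium, jar_small, jar_mini's own z axis and vertical below 0.05 rad and distance of each of jar_large, jar_medium, jar_small, jar_mini from where it was at the start of the episode below 0.04 m and linear speed of each of lid_large, jar_large, lid_medium, jar_medium, lid_small, jar_small, lid_mini, jar_mini below 0.02 m/s and horizontal distance between lid_medium and jar_medium below 0.008 m and z of lid_medium in the frame of jar_medium between 0.102 and 0.1095 m and horizontal distance between lid_small and jar_small below 0.008 m and z of lid_small in the frame of jar_small between 0.078 and 0.0855 m and horizontal distance between lid_mini and jar_mini below 0.008 m and z of lid_mini in the frame of jar_mini between 0.056 and 0.0635 m and distance of each of glass, egg_timer from where it was at the start of the episode below 0.03 m); the robot touches nothing.
It fails at once if a jar is tipped more than about 20 degrees (angle between any of jar_large, jar_medium, jar_small, jar_mini's own z axis and vertical above 0.35 rad).
It fails at once if the glass is tipped or pushed more than 30 mm (distance of glass from where it was at the start of the episode above 0.03 m or angle between glass's own z axis and vertical above 0.35 rad).
It fails at once if the timer is pushed more than 30 mm (distance of egg_timer from where it was at the start of the episode above 0.03 m).
It also fails if it takes over 102 s, if anything falls off the work surface, if the arm or the gripper's body presses on something with over 40 N, if the wrist force passes 120 N, or if a joint passes its speed limit or range.

## Robot

A 6-joint arm with a two-finger parallel gripper is mounted at the origin on the work surface; the furniture and walls round the work are solid. World frame = base frame: x ahead of the robot, y to its left, z up, the work surface at z = 0. Lengths are in mm, angles in rad, forces in N, time in s.
With the tool pointing down it reaches from about 350 to 975 mm from the base axis. Payload 7.1 kg.
Tool frame: the origin (TCP) lies midway between the tips of the shut fingers; the grasp point (between the pads) lies 19 mm behind it (ctrl.grip_depth is the distance from the TCP to the grasp point, in mm); z points along the fingers, y is the line along which they close (so a half turn about z gives the same grasp; the last joint's range is limited). The gripper opens to 88 mm and grips with 3 to 60 N. Pads are 20 mm wide; open, the fingers measure 115 mm over their backs; the gripper's body (75 mm by 178 mm) begins 61 mm behind the grasp point.
Start: joints at [1.252, 0.423, 1.63, -0, 1.089, -0.019], TCP at [184.549, 597.115, 222.675] pointing down, gripper open.
Joint ranges: [-3, 3], [-0.9, 2.11], [0.09, 2.58], [-1.31, 4.45], [0.11, 2.69], [-2.54, 2.54]. Speed limits (rad/s): [2.39, 2.39, 3.01, 3.14, 3.14, 3.14].

## Interface

Orientations are given as a rotation vector (axis times angle).
In Python, from workcell import get_obs, vision, ctrl gives the robot as it stands.
- The arm moves only by the tool step_arm, never from a script. Its argument "plan" is a list of rows, each a list of 7 numbers: the opening, from -1 (shut) to 1 (fully open), then the shift along the tool's x, y, z as a fraction of full scale, then the turn, a rotation vector about the tool's x, y, z as a fraction of full scale. In form: [[fingers, dx, dy, dz, wx, wy, wz], ...]. A call has 1 to 20 rows; each row shifts and turns the commanded pose from where the row before left it, along the tool's axes as they then stand; what a row does not reach is not made up. Full scale, the value 1, is 50 mm for a shift and 0.12 rad for a turn. A row lasts 1/8 s, in which the tool goes at most 62.5 mm and 10.7 degrees, less where a joint would pass 70% of its speed; a pose out of reach is approached as far as the arm can. A call with a number of a shift or a turn outside -1 to 1 is refused whole. A call with a gripper value outside its range is refused whole. The fingers move at their own pace and stop on an object; the grip force is fixed at half the most. Time passes only in rows, so rows that do not move let the fingers close. It gives the time, the measured TCP pose, the force, the opening and the grip force at its end, in the units of the state.
- get_obs(): the state, without advancing time (a new reading comes with each control period).
- vision.get_image(name): name is "side" or "top" or "wrist"; returns a dict with "pixels" (400x640x3 uint8, red, green, blue), "depth" (400x640 float32, mm along the optical axis (not along the pixel's ray), 0 where there is no reading), "fx", "fy", "cx", "cy" (pixels), "T" (4x4, takes a point from camera to world coordinates); the wrist camera has in their place "T_tool_cam" (4x4, takes a point from camera to tool coordinates, whose origin is the TCP and whose axes are the flange's). Camera axes: x right, y down, z forward; pixel columns grow to the right and rows downward; lengths in mm; the calibration is good to about 2 mm. The wrist camera is an equidistant fisheye: a pixel r from the principal point sees the ray r / f radians off the axis. A picture is of the moment at which its call begins: read the wrist's pose just before it.
- ctrl.close_job(): hands the job in; it is judged then, once.
The state is a dict: "t": time; "qpos": joint angles; "qvel": joint speeds; "joint_torque": joint torques, N m; "ee_pos": TCP position; "orientation": TCP orientation; "ft_force": force on the tool from outside, world axes, zero at the start; "moment": the same for the moment, N m; "width": finger opening in mm; "grasp_force": force on a finger pad.
Only numpy, scipy, OpenCV 4.12 (cv2) and the standard library are available. Lean on these libraries where they do the work, as an engineer would, in place of code of your own. Each camera call takes 0.05 s, during which the arm holds its last target. There are 200 camera calls.

## Working session

There is one attempt and no reset: what is moved stays moved. The work goes in short steps, Python scripts to look and compute and a tool call to move; the robot and the scene stay as the last step left them, time stands still between calls to the robot, and variables do not carry over. Pictures are saved under pics/ and viewed, at most 14 in all, crops included, and the job is handed in when it is done.

Besides the shell and the picture viewer there is one more tool, called after ">>>" as name(argument=value, ...) on one line, values as JSON. step_arm: Moves the arm, as the interface text tells. Its arguments: {"type":"object","properties":{"plan":{"type":"array","items":{"type":"array","items":{"type":"number","minimum":-1,"maximum":1}}}},"required":["plan"]}

```bash
mkdir -p pics; ls; python3 - <<'E'
from workcell import get_obs, vision, ctrl
import cv2,numpy as np
o=get_obs(); print(o['t'],o['ee_pos'],o['orientation'],o['width'])
for n in('top','side'):
    d=vision.get_image(n); cv2.imwrite(f'pics/{n}0.png',d['pixels'][:,:,::-1]); np.savez(f'pics/{n}0.npz',**d)
    print(n,d['fx'],d['cx'],d['cy'],d['T'].round(3).tolist())
E
```

```text
pics
0.0 [184.36715615 596.61609253 221.91188449] [-4.69079043e-01 -3.10611346e+00  2.33644277e-03] 87.91878356590489
top 365.63430332394836 326.9686973471955 199.13658772042749 [[0.001, -0.981, 0.195, 323.523], [-1.0, 0.003, 0.017, 17.536], [-0.017, -0.195, -0.981, 1026.206], [0.0, 0.0, 0.0, 1.0]]
side 416.2952761802268 318.4788144932314 190.09115397289062 [[-1.0, -0.019, -0.001, 494.78], [-0.009, 0.499, -0.866, 1028.62], [0.017, -0.866, -0.499, 607.581], [0.0, 0.0, 0.0, 1.0]]
```

View pics/top0.png

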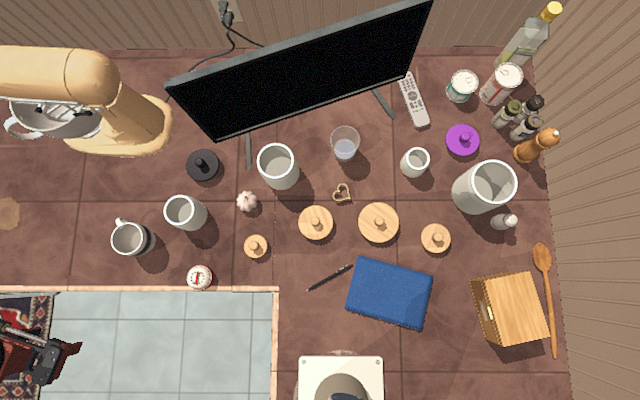

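View pics/side0.png

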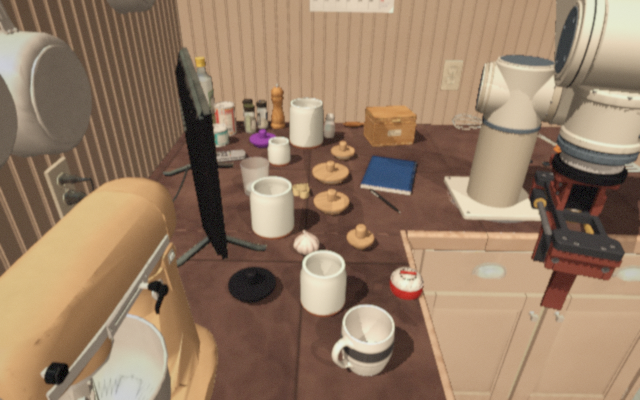

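The top view shows the open white jars at (490,187), (278,165), (185,212) and (415,162). The handled, banded mug at (132,240) is not one of them. Wooden lids are at (379,222), (315,222), (436,238) and (256,245). The black (203,165) and purple (462,140) lids are decoys. The glass is at (345,145) and the timer at (200,277). Next I measure all of these from depth.

```bash
cat > h.py <<'E'
import numpy as np
from scipy.optimize import least_squares
def cloud(d):
    v,u=np.mgrid[:400,:640]; z=d['depth']
    P=np.stack([(u-d['cx'])/d['fx']*z,(v-d['cy'])/d['fy']*z,z],-1)
    return P@d['T'][:3,:3].T+d['T'][:3,3]
def circ(p):
    f=lambda q:np.hypot(p[:,0]-q[0],p[:,1]-q[1])-q[2]
    return least_squares(f,[*np.mean(p[:,:2],0),40],loss='soft_l1',f_scale=2).x
E
python3 - <<'E'
import numpy as np,cv2
from h import *
for cam in('top','side'):
    d=dict(np.load(f'pics/{cam}0.npz')); W=cloud(d); ok=d['depth']>0
    C=(dict(large=(490,187),medium=(278,165),small=(185,212),mini=(415,162),glass=(345,145)),
       dict(a=(379,222),b=(315,222),c=(436,238),d=(256,245),timer=(200,277))) if cam=='top' else \
      (dict(large=(307,122),medium=(272,205),small=(323,282),mini=(279,150),glass=(255,175)),
       dict(a=(331,174),b=(331,203),c=(343,152),d=(361,240),timer=(406,283)))
    v,u=np.mgrid[:400,:640]
    for n,(x,y) in C[0].items():
        m=ok&(np.hypot(u-x,v-y)<45); zz=W[m][:,2]
        H=dict(large=150,medium=122,small=98,mini=76,glass=91)[n]
        R=H/2
        p=W[m&(abs(W[...,2]-H)<4)]
        print(cam,n,len(p),circ(p).round(1) if len(p)>8 else '')
    for n,(x,y) in C[1].items():
        m=ok&(np.hypot(u-x,v-y)<30)
        p=W[m&(abs(W[...,2]-26)<5)]; k=W[m&(W[...,2]>40)&(W[...,2]<62)]
        print(cam,n,len(p),'disc ext',np.ptp(p[:,:2],0).round(),((p.max(0)+p.min(0))/2).round(1),'z',np.median(p[:,2]).round(1),'knob',len(k),((k.max(0)+k.min(0))/2).round(1) if len(k) else '', k[:,2].max().round(1) if len(k) else '')
    if cam=='top':
        tv=W[ok&(u>160)&(u<440)&(v<150)&(W[...,2]>60)&(W[...,0]>300)]
        for y0 in range(-200,500,50):
            s=tv[abs(tv[:,1]-y0)<25]
            if len(s): print('tv y',y0,'minx',np.percentile(s[:,0],1).round(),'zmin/max',s[:,2].min().round(),s[:,2].max().round())
E
```

```text
top large 364 [ 540.6 -374.1   52.8]
top medium 251 [604.5 168.3  44.8]
top small 226 [480.5 418.4  36.9]
top mini 148 [ 623.7 -208.2   28.9]
top glass 90 [672.2 -12.9  38.7]
top a 1184 disc ext [108. 108.] [ 457.4 -104.4   26.2] z 26.6 knob 75 [ 457.  -104.1   49.8] 59.3
top b 842 disc ext [112. 100.] [467.4  64.9  26. ] z 26.8 knob 73 [457.   67.8  50.9] 60.2
top c 584 disc ext [77. 79.] [ 414.5 -258.7   25.9] z 26.6 knob 82 [ 413.3 -258.1   49.4] 58.6
top d 338 disc ext [63. 61.] [391.7 231.2  26.1] z 27.0 knob 79 [392.4 231.3  51.3] 60.3
top timer 85 disc ext [63. 65.] [307.3 378.7  26.1] z 27.5 knob 248 [307.6 377.3  46.2] 52.3
tv y -200 minx 650.0 zmin/max 60.0 368.0
tv y -150 minx 851.0 zmin/max 60.0 369.0
tv y -100 minx 833.0 zmin/max 60.0 370.0
tv y -50 minx 679.0 zmin/max 60.0 370.0
tv y 0 minx 689.0 zmin/max 60.0 370.0
tv y 50 minx 778.0 zmin/max 61.0 371.0
tv y 100 minx 760.0 zmin/max 60.0 370.0
tv y 150 minx 646.0 zmin/max 60.0 371.0
tv y 200 minx 645.0 zmin/max 60.0 370.0
tv y 250 minx 706.0 zmin/max 60.0 372.0
tv y 300 minx 687.0 zmin/max 60.0 370.0
tv y 350 minx 677.0 zmin/max 60.0 369.0
tv y 400 minx 1010.0 zmin/max 60.0 208.0
tv y 450 minx 1010.0 zmin/max 60.0 210.0
side large 187 [ 533.9 -475.8  126. ]
side medium 204 [606.5 170.6  44.8]
side small 324 [482.3 420.8  37. ]
side mini 320 [308.5 -75.1 363.8]
side glass 263 [607.3 169.8  50.6]
side a 794 disc ext [130. 381.] [ 449.2 -102.2   26. ] z 24.2 knob 119 [441.  -84.4  47.3] 54.4
side b 593 disc ext [ 92. 206.] [459.1  15.3  26. ] z 24.3 knob 65 [458.8  72.3  47.5] 54.2
side c 533 disc ext [129. 388.] [ 440.6 -240.7   25.7] z 24.1 knob 118 [ 451.3 -261.1   47.3] 54.4
side d 283 disc ext [62. 60.] [393.7 235.6  26. ] z 24.7 knob 94 [393.1 235.6  47.4] 54.5
side timer 190 disc ext [66. 59.] [309.4 384.3  26. ] z 26.4 knob 145 [310.9 381.8  44.7] 49.5
```

Candidates, with sizes measured in the top view:

| Lid | Pixel | Disc measured |
|---|---|---|
| large | (379,222) | about 110 mm |
| medium | (315,222) | about 98 mm |
| small | (436,238) | about 79 mm |
| mini | (256,245) | about 62 mm |

The medium look-alikes are black (203,165) and purple (462,140). The wooden lid at (315,222) fits the description. I'll confirm this in one crop.

```bash
python3 -c "
import cv2
i=cv2.imread('pics/top0.png')[110:300,180:540]
cv2.imwrite('pics/crop0.png',cv2.resize(i,None,fx=2.2,fy=2.2,interpolation=3))"
```

```text
(no output)
```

View pics/crop0.png

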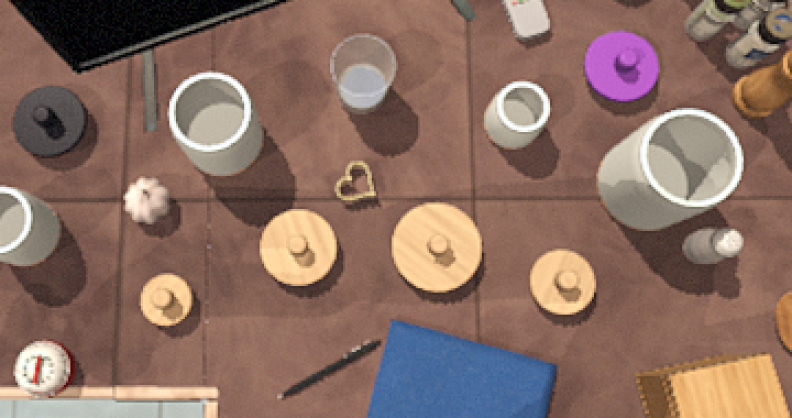

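>>> step_arm(plan=[[1,0,0,0,0,0,-0.6],[1,0,0,0,0,0,-0.6],[1,0,0,0,0,0,-0.6],[1,0,0,0,0,0,-0.7],[1,0,0,0,0,0,0],[1,0,0,0,0,0,0]])

```text
t: 0.85
ee_pos: [184.5, 597.0, 222.4]
orientation: [-0.002, -3.141, 0.001]
ft_force: [0.5, 0.4, 0.8]
width: 87.8
grasp_force: 0.0
```

The crop confirms the four natural-wood lids at crop (165,299), (298,247), (437,247) and (563,282). Black and purple stay out of it. I start with the mini lid.

>>> step_arm(plan=[[1,-0.416,-0.728,0,0,0,0],[1,-0.416,-0.728,0,0,0,0],[1,-0.416,-0.728,0,0,0,0],[1,-0.416,-0.728,0,0,0,0],[1,-0.416,-0.728,0,0,0,0],[1,-0.416,-0.728,0,0,0,0],[1,-0.416,-0.728,0,0,0,0],[1,-0.416,-0.728,0,0,0,0],[1,-0.416,-0.728,0,0,0,0],[1,-0.416,-0.728,0,0,0,0],[1,0,0,0.6,0,0,0],[1,0,0,0.6,0,0,0],[1,0,0,0.6,0,0,0],[1,0,0,0.64,0,0,0],[1,0,0,0,0,0,0],[1,0,0,0,0,0,0]])

```text
t: 2.85
ee_pos: [393.1, 233.5, 101.4]
orientation: [0.0, 3.141, 0.001]
ft_force: [-0.5, 0.8, -0.5]
width: 87.9
grasp_force: 0.0
```

```bash
python3 - <<'E'
from workcell import get_obs, vision
import cv2,numpy as np
print(get_obs()['ee_pos'].round(1))
d=vision.get_image('wrist'); cv2.imwrite('pics/w1.png',d['pixels'][:,:,::-1]); np.savez('pics/w1.npz',**d)
print(d['T_tool_cam'].round(3).tolist(),d['fx'],d['cx'],d['cy'])
E
```

```text
[393.1 233.5 101.4]
[[0.001, -0.967, -0.254, 70.444], [1.0, 0.001, -0.001, 1.09], [0.001, -0.254, 0.967, -162.517], [0.0, 0.0, 0.0, 1.0]] 309.70691628693146 317.49496023300793 196.4281888789668
```

View pics/w1.png

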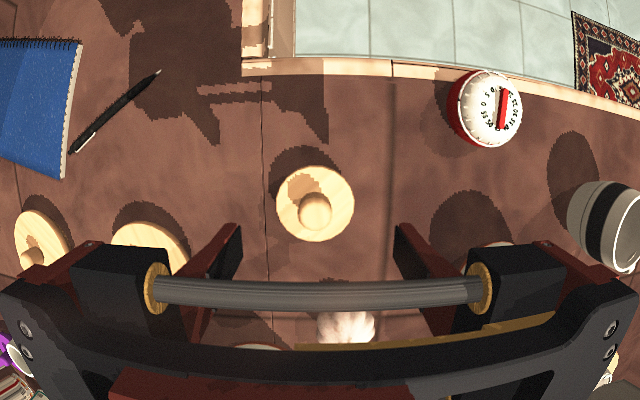

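The wrist view shows the mini lid's disc centred near (315,203) between the fingers, with the timer well clear at (487,108). I'll cast that to world coordinates.

```bash
cat >> h.py <<'E'
def wray(d,u,v,pos,zw):
    "fisheye pixel -> world xy on plane zw; tool axes x=-X,y=Y,z=-Z"
    a=np.array([u-d['cx'],v-d['cy']]); r=np.hypot(*a); th=r/d['fx']
    c=np.array([*(a/max(r,1e-9)*np.sin(th)),np.cos(th)]); T=d['T_tool_cam']
    S=np.diag([-1,1,-1]); o=S@T[:3,3]+pos; w=S@T[:3,:3]@c
    return (o+w*(zw-o[2])/w[2])[:2]
E
python3 - <<'E'
import numpy as np,cv2
from h import *
d=dict(np.load('pics/w1.npz')); p=d['pixels'].astype(int)
m=((p[...,0]>150)&(p[...,0]-p[...,2]>50)).astype(np.uint8); m[250:]=0
n,l,s,c=cv2.connectedComponentsWithStats(m)
i=l[190,300] ; print(s[i],c[i])
x,y,w,h=s[i][:4]; pos=[393.1,233.5,101.4]
pts=np.argwhere(l==i)[:,::-1]; hull=cv2.convexHull(pts.astype(np.int32))[:,0]
q=np.array([wray(d,a,b,np.array(pos),26) for a,b in hull]); print('disc',circ(q).round(1))
E
```

```text
[ 276  166   79   76 4448] [314.41794065 203.96605216]
disc [392.2 232.4  31.8]
```

>>> step_arm(plan=[[1,0.02,-0.02,0.4,0,0,0],[1,0,0,0.4,0,0,0],[1,0,0,0.4,0,0,0],[1,0,0,0.22,0,0,0],[1,0,0,0,0,0,0],[-1,0,0,0,0,0,0],[-1,0,0,0,0,0,0],[-1,0,0,0,0,0,0],[-1,0,0,0,0,0,0],[-1,0,0,0,0,0,0],[-1,0,0,0,0,0,0]])

```text
t: 4.28
ee_pos: [391.6, 232.1, 29.7]
orientation: [0.0, -3.142, 0.0]
ft_force: [-0.6, 0.5, 0.3]
width: 31.4
grasp_force: 0.0
```

>>> step_arm(plan=[[-1,0,0,0,0,0,0],[-1,0,0,0,0,0,0],[-1,0,0,0,0,0,0],[-1,0,0,-0.3,0,0,0],[-1,0,0,-0.5,0,0,0],[-1,0,0,-0.6,0,0,0],[-1,0,0,-0.8,0,0,0],[-1,0,0,-0.6,0,0,0],[-1,0,0,-0.4,0,0,0]])

```text
t: 5.4
ee_pos: [392.0, 232.4, 192.2]
orientation: [-0.0, 3.139, 0.002]
ft_force: [0.6, -0.1, -0.2]
width: 25.2
grasp_force: 30.0
```

>>> step_arm(plan=[[-1,-0.25,-0.5,0,0,0,0],[-1,-0.4,-0.76,0,0,0,0],[-1,-0.4,-0.76,0,0,0,0],[-1,-0.4,-0.76,0,0,0,0],[-1,-0.4,-0.76,0,0,0,0],[-1,-0.4,-0.76,0,0,0,0],[-1,-0.4,-0.76,0,0,0,0],[-1,-0.4,-0.76,0,0,0,0],[-1,-0.4,-0.76,0,0,0,0],[-1,-0.4,-0.76,0,0,0,0],[-1,-0.4,-0.76,0,0,0,0],[-1,-0.4,-0.688,0,0,0,0],[-1,0,0,0,0,0,0],[-1,0,0,0,0,0,0],[-1,0,0,0.8,0,0,0],[-1,0,0,0.4,0,0,0],[-1,0,0,0,0,0,0]])

```text
t: 7.52
ee_pos: [622.8, -206.0, 128.2]
orientation: [0.002, -3.138, -0.002]
ft_force: [-0.3, -0.1, -0.6]
width: 25.3
grasp_force: 30.0
```

```bash
python3 - <<'E'
from workcell import get_obs, vision
import cv2,numpy as np
print(get_obs()['ee_pos'].round(1))
a=vision.get_image('top')['pixels'][90:240,320:560,::-1]; b=vision.get_image('side')['pixels'][60:210,200:440,::-1]
cv2.imwrite('pics/p1.png',cv2.resize(np.hstack([a,b]),None,fx=1.66,fy=1.66))
E
```

```text
[ 622.8 -206.   128.2]
```

View pics/p1.png

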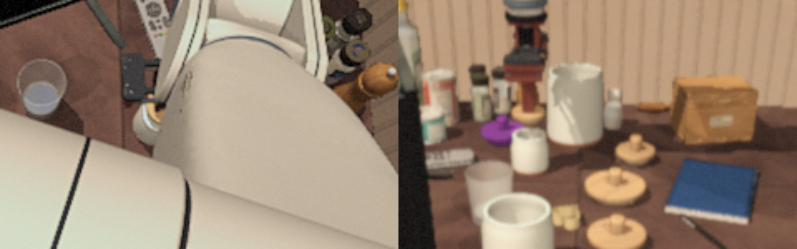

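The side crop shows the held lid just above the mini jar, and the neighbours are clear. Lowering it now.

>>> step_arm(plan=[[-1,-0.03,-0.02,0.3,0,0,0],[-1,0,0,0.2,0,0,0],[-1,0,0,0.1,0,0,0],[-1,0,0,0.08,0,0,0],[-1,0,0,0.06,0,0,0],[-1,0,0,0,0,0,0]])

```text
t: 8.38
ee_pos: [625.6, -208.2, 92.5]
orientation: [0.0, -3.141, -0.0]
ft_force: [-0.8, 0.3, -0.2]
width: 25.1
grasp_force: 30.0
```

>>> step_arm(plan=[[-1,0.02,0.02,0.05,0,0,0],[-1,0,0,0.03,0,0,0],[-1,0,0,0,0,0,0]])

```text
t: 8.75
ee_pos: [624.9, -207.3, 89.5]
orientation: [-0.0, 3.141, -0.0]
ft_force: [-2.7, 0.2, 4.4]
width: 25.3
grasp_force: 30.0
```

>>> step_arm(plan=[[-1,0,0,0.03,0,0,0],[-1,0,0,0,0,0,0]])

```text
t: 9.0
ee_pos: [625.3, -207.3, 89.1]
orientation: [-0.0, 3.14, -0.0]
ft_force: [-3.7, 1.1, 12.5]
width: 25.2
grasp_force: 30.0
```

>>> step_arm(plan=[[1,0,0,0,0,0,0],[1,0,0,0,0,0,0],[1,0,0,0,0,0,0],[1,0,0,0,0,0,0],[1,0,0,0,0,0,0],[1,0,0,-0.3,0,0,0],[1,0,0,-0.6,0,0,0],[1,0,0,-0.6,0,0,0],[1,0,0,-0.5,0,0,0],[1,0.4,-0.1,0,0,0,0],[1,0.7,-0.166,0,0,0,0],[1,0.8,-0.19,0,0,0,0],[1,0.8,-0.19,0,0,0,0],[1,0.8,-0.19,0,0,0,0],[1,0.7,-0.16,0,0,0,0],[1,0,0,0.7,0,0,0],[1,0,0,0.7,0,0,0],[1,0,0,0.4,0,0,0],[1,0,0,0,0,0,0],[1,0,0,0,0,0,0]])

```text
t: 11.5
ee_pos: [415.5, -257.5, 98.3]
orientation: [-0.0, 3.14, -0.001]
ft_force: [0.2, 0.7, -0.0]
width: 87.9
grasp_force: 0.0
```

```bash
cat > look.py <<'E'
import sys,numpy as np,cv2
from workcell import get_obs, vision
from h import *
pos=get_obs()['ee_pos']; d=vision.get_image('wrist'); np.savez('pics/'+sys.argv[1]+'.npz',**d)
cv2.imwrite('pics/'+sys.argv[1]+'.png',d['pixels'][:,:,::-1])
p=d['pixels'].astype(int); m=((p[...,0]>150)&(p[...,0]-p[...,2]>50)).astype(np.uint8); m[250:]=0
n,l,s,c=cv2.connectedComponentsWithStats(m)
for i in range(1,n):
    if s[i][4]<800: continue
    hull=cv2.convexHull(np.argwhere(l==i)[:,::-1].astype(np.int32))[:,0]
    hull=hull[hull[:,1]<248]
    q=np.array([wray(d,a,b,pos,26) for a,b in hull]); print(c[i].round(),s[i][4],circ(q).round(1))
print(pos.round(1))
E
python3 look.py w2
```

```text
[53. 96.] 21468 [ 296.9 -566.   168.9]
[614. 139.] 1714 [338.8  82.2  56.3]
[129. 165.] 5333 [ 399.3 -421.2   83.3]
[347. 197.] 11638 [ 412.2 -232.1   63.1]
[499. 167.] 1709 [360.2 -96.6  45.8]
[502. 219.] 3672 [424.3 -79.9  67.2]
[599. 225.] 1452 [462.   69.1  51.7]
[ 415.5 -257.5   98.3]
```

View pics/w2.png

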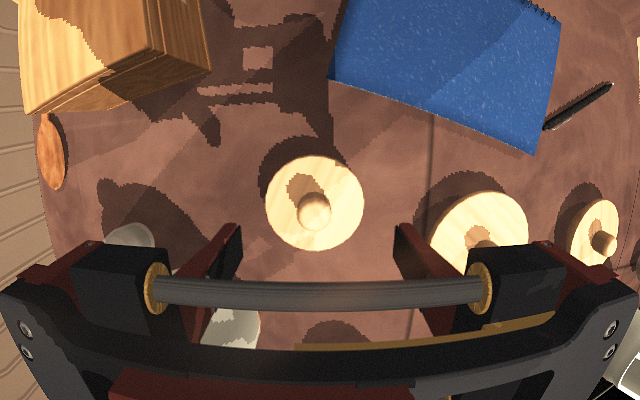

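The small lid's disc is centred near (314,203), the same spot as in the first grasp, so it's aligned. Grasping it.

>>> step_arm(plan=[[1,0,0,0.4,0,0,0],[1,0,0,0.4,0,0,0],[1,0,0,0.4,0,0,0],[1,0,0,0.16,0,0,0],[1,0,0,0,0,0,0],[-1,0,0,0,0,0,0],[-1,0,0,0,0,0,0],[-1,0,0,0,0,0,0],[-1,0,0,0,0,0,0],[-1,0,0,0,0,0,0],[-1,0,0,0,0,0,0],[-1,0,0,0,0,0,0],[-1,0,0,0,0,0,0],[-1,0,0,0,0,0,0]])

```text
t: 13.3
ee_pos: [414.8, -257.1, 29.2]
orientation: [-0.0, 3.141, -0.0]
ft_force: [-0.8, -0.8, 0.5]
width: 25.2
grasp_force: 30.0
```

>>> step_arm(plan=[[-1,0,0,-0.3,0,0,0],[-1,0,0,-0.6,0,0,0],[-1,0,0,-0.8,0,0,0],[-1,0,0,-0.8,0,0,0],[-1,0,0,-0.5,0,0,0],[-1,0,0,-0.2,0,0,0],[-1,0,0,0,0,0,0]])

```text
t: 14.18
ee_pos: [414.8, -257.0, 189.7]
orientation: [-0.0, 3.141, -0.001]
ft_force: [-0.1, 0.6, -0.7]
width: 24.7
grasp_force: 30.0
```

>>> step_arm(plan=[[-1,-0.074,0.4,0,0,0,0],[-1,-0.074,0.79,0,0,0,0],[-1,-0.074,0.79,0,0,0,0],[-1,-0.074,0.79,0,0,0,0],[-1,-0.074,0.79,0,0,0,0],[-1,-0.074,0.79,0,0,0,0],[-1,-0.074,0.79,0,0,0,0],[-1,-0.074,0.79,0,0,0,0],[-1,-0.074,0.79,0,0,0,0],[-1,-0.074,0.79,0,0,0,0],[-1,-0.074,0.79,0,0,0,0],[-1,-0.074,0.79,0,0,0,0],[-1,-0.074,0.79,0,0,0,0],[-1,-0.074,0.79,0,0,0,0],[-1,-0.074,0.79,0,0,0,0],[-1,-0.074,0.79,0,0,0,0],[-1,-0.074,0.79,0,0,0,0],[-1,-0.074,0.49,0,0,0,0],[-1,0,0,0,0,0,0],[-1,0,0,0,0,0,0]])

```text
t: 16.68
ee_pos: [480.4, 418.3, 187.8]
orientation: [0.0, -3.14, 0.003]
ft_force: [0.7, -0.7, -0.3]
width: 25.3
grasp_force: 30.0
```

>>> step_arm(plan=[[-1,-0.01,0.02,0.5,0,0,0],[-1,0,0,0.4,0,0,0],[-1,0,0,0.2,0,0,0],[-1,0,0,0.16,0,0,0],[-1,0,0,0.1,0,0,0],[-1,0,0,0.08,0,0,0],[-1,0,0,0,0,0,0],[-1,0,0,0,0,0,0]])

```text
t: 17.68
ee_pos: [481.9, 420.7, 117.5]
orientation: [-0.0, 3.141, 0.001]
ft_force: [0.2, 0.7, 0.1]
width: 25.6
grasp_force: 30.0
```

>>> step_arm(plan=[[-1,0.01,-0.02,0.06,0,0,0],[-1,0,0,0.06,0,0,0],[-1,0,0,0.02,0,0,0],[-1,0,0,0,0,0,0]])

```text
t: 18.18
ee_pos: [481.3, 419.6, 111.2]
orientation: [-0.0, 3.141, 0.001]
ft_force: [-2.5, -1.9, 8.1]
width: 25.5
grasp_force: 30.0
```

>>> step_arm(plan=[[-1,0,0,0.02,0,0,0],[1,0,0,0,0,0,0],[1,0,0,0,0,0,0],[1,0,0,0,0,0,0],[1,0,0,0,0,0,0],[1,0,0,0,0,0,0],[1,0,0,-0.3,0,0,0],[1,0,0,-0.7,0,0,0],[1,0,0,-0.6,0,0,0],[1,0.03,-0.41,0,0,0,0],[1,0.05,-0.75,0,0,0,0],[1,0.05,-0.75,0,0,0,0],[1,0.05,-0.75,0,0,0,0],[1,0.05,-0.75,0,0,0,0],[1,0.05,-0.75,0,0,0,0],[1,0.05,-0.75,0,0,0,0],[1,0.05,-0.75,0,0,0,0],[1,0.05,-0.75,0,0,0,0],[1,0.04,-0.6,0.3,0,0,0],[1,0,0,0.7,0,0,0]])

```text
t: 20.68
ee_pos: [457.5, 66.7, 139.3]
orientation: [0.004, 3.139, -0.0]
ft_force: [0.0, -0.1, -0.8]
width: 88.0
grasp_force: 0.0
```

>>> step_arm(plan=[[1,0,0,0.6,0,0,0],[1,0,0,0.2,0,0,0],[1,0,0,0,0,0,0],[1,0,0,0,0,0,0]])

```text
t: 21.18
ee_pos: [458.2, 69.0, 100.0]
orientation: [-0.001, 3.14, 0.0]
ft_force: [0.5, 1.4, 0.0]
width: 88.0
grasp_force: 0.0
```

```bash
python3 look.py w3
```

```text
[502.  19.] 1839 [1155.2  255.8  872.8]
[132. 198.] 8018 [ 458.4 -103.5   56.7]
[315. 200.] 9914 [457.5  68.1  47.6]
[458.2  69.  100. ]
```

View pics/w3.png

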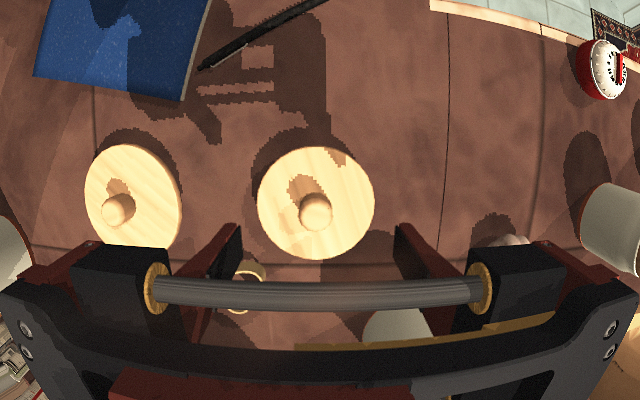

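The medium lid (315,200; r = 47.6 mm) is centred under the gripper, with the large lid at (132,198). Grasping and lifting.

>>> step_arm(plan=[[1,0.01,-0.02,0.4,0,0,0],[1,0,0,0.4,0,0,0],[1,0,0,0.4,0,0,0],[1,0,0,0.2,0,0,0],[1,0,0,0,0,0,0],[-1,0,0,0,0,0,0],[-1,0,0,0,0,0,0],[-1,0,0,0,0,0,0],[-1,0,0,0,0,0,0],[-1,0,0,0,0,0,0],[-1,0,0,0,0,0,0],[-1,0,0,0,0,0,0],[-1,0,0,0,0,0,0],[-1,0,0,0,0,0,0]])

```text
t: 22.98
ee_pos: [457.2, 67.9, 29.2]
orientation: [0.0, -3.142, 0.0]
ft_force: [-1.1, -0.5, 0.0]
width: 24.9
grasp_force: 30.0
```

>>> step_arm(plan=[[-1,0,0,-0.3,0,0,0],[-1,0,0,-0.6,0,0,0],[-1,0,0,-0.8,0,0,0],[-1,0,0,-0.8,0,0,0],[-1,0,0,-0.5,0,0,0],[-1,0,0,-0.2,0,0,0],[-1,0,0,0,0,0,0]])

```text
t: 23.85
ee_pos: [457.3, 68.0, 189.6]
orientation: [-0.0, 3.141, 0.0]
ft_force: [-0.7, -0.1, -2.5]
width: 25.1
grasp_force: 30.0
```

>>> step_arm(plan=[[-1,-0.4,0.274,0,0,0,0],[-1,-0.6,0.41,0,0,0,0],[-1,-0.6,0.41,0,0,0,0],[-1,-0.6,0.41,0,0,0,0],[-1,-0.5,0.342,0,0,0,0],[-1,-0.256,0.178,0,0,0,0],[-1,0,0,0,0,0,0],[-1,0,0,0,0,0,0],[-1,0,0,0.4,0,0,0],[-1,0,0,0.3,0,0,0],[-1,0,0,0.16,0,0,0],[-1,0,0,0.1,0,0,0],[-1,0,0,0,0,0,0],[-1,0,0,0,0,0,0]])

```text
t: 25.6
ee_pos: [605.4, 169.3, 141.6]
orientation: [-0.0, 3.141, 0.0]
ft_force: [-0.4, 0.3, -1.6]
width: 25.5
grasp_force: 30.0
```

>>> step_arm(plan=[[-1,0,0,0.06,0,0,0],[-1,0,0,0.05,0,0,0],[-1,0,0,0.03,0,0,0],[-1,0,0,0,0,0,0]])

```text
t: 26.1
ee_pos: [605.1, 169.2, 135.2]
orientation: [-0.0, 3.141, 0.0]
ft_force: [-3.9, -0.2, 6.1]
width: 24.7
grasp_force: 30.0
```

>>> step_arm(plan=[[-1,0,0,0.02,0,0,0],[1,0,0,0,0,0,0],[1,0,0,0,0,0,0],[1,0,0,0,0,0,0],[1,0,0,0,0,0,0],[1,0,0,0,0,0,0],[1,0,0,-0.3,0,0,0],[1,0,0,-0.5,0,0,0],[1,0,0,-0.4,0,0,0],[1,0.367,-0.681,0,0,0,0],[1,0.367,-0.681,0,0,0,0],[1,0.367,-0.681,0,0,0,0],[1,0.367,-0.681,0,0,0,0],[1,0.367,-0.681,0,0,0,0],[1,0.367,-0.681,0,0,0,0],[1,0.367,-0.681,0,0,0,0],[1,0.367,-0.681,0,0,0,0],[1,0,0,0.6,0,0,0],[1,0,0,0.7,0,0,0],[1,0,0,0.5,0,0,0]])

```text
t: 28.6
ee_pos: [458.4, -103.5, 102.9]
orientation: [0.0, 3.141, -0.0]
ft_force: [-0.3, 1.0, 0.2]
width: 87.7
grasp_force: 0.0
```

>>> step_arm(plan=[[1,0,0,0,0,0,0],[1,0,0,0,0,0,0]])

```text
t: 28.85
ee_pos: [459.1, -103.4, 104.3]
orientation: [-0.0, 3.14, -0.001]
ft_force: [-0.7, -0.4, -0.2]
width: 88.1
grasp_force: 0.0
```

```bash
python3 look.py w4
```

```text
[315. 195.] 12824 [ 457.8 -104.8   55.7]
[186. 207.] 2598 [ 457.1 -213.4   42.4]
[ 459.1 -103.4  104.3]
```

>>> step_arm(plan=[[1,0.02,-0.02,0.5,0,0,0],[1,0,0,0.4,0,0,0],[1,0,0,0.4,0,0,0],[1,0,0,0.18,0,0,0],[1,0,0,0,0,0,0],[-1,0,0,0,0,0,0],[-1,0,0,0,0,0,0],[-1,0,0,0,0,0,0],[-1,0,0,0,0,0,0],[-1,0,0,0,0,0,0],[-1,0,0,0,0,0,0],[-1,0,0,0,0,0,0],[-1,0,0,0,0,0,0],[-1,0,0,0,0,0,0]])

```text
t: 30.65
ee_pos: [457.3, -104.3, 29.2]
orientation: [-0.0, 3.141, -0.0]
ft_force: [-0.3, -1.9, -0.3]
width: 25.0
grasp_force: 30.0
```

>>> step_arm(plan=[[-1,0,0,-0.3,0,0,0],[-1,0,0,-0.6,0,0,0],[-1,0,0,-0.8,0,0,0],[-1,0,0,-0.8,0,0,0],[-1,0,0,-0.8,0,0,0],[-1,0,0,-0.4,0,0,0],[-1,0,0,0,0,0,0]])

```text
t: 31.52
ee_pos: [458.0, -104.3, 216.2]
orientation: [-0.0, 3.138, -0.001]
ft_force: [-0.1, -0.4, -2.4]
width: 25.3
grasp_force: 30.0
```

>>> step_arm(plan=[[-1,-0.12,-0.38,0,0,0,0],[-1,-0.22,-0.71,0,0,0,0],[-1,-0.22,-0.71,0,0,0,0],[-1,-0.22,-0.71,0,0,0,0],[-1,-0.22,-0.71,0,0,0,0],[-1,-0.22,-0.71,0,0,0,0],[-1,-0.22,-0.71,0,0,0,0],[-1,-0.228,-0.74,0,0,0,0],[-1,0,0,0,0,0,0],[-1,0,0,0,0,0,0],[-1,0,0,0.4,0,0,0],[-1,0,0,0.3,0,0,0],[-1,0,0,0.14,0,0,0],[-1,0,0,0.1,0,0,0],[-1,0,0,0,0,0,0],[-1,0,0,0,0,0,0]])

```text
t: 33.52
ee_pos: [540.9, -373.4, 167.5]
orientation: [-0.0, 3.141, -0.001]
ft_force: [-0.4, -1.9, -1.7]
width: 25.2
grasp_force: 30.0
```

>>> step_arm(plan=[[-1,0,0,0.05,0,0,0],[-1,0,0,0.03,0,0,0],[-1,0,0,0.02,0,0,0],[-1,0,0,0,0,0,0]])

```text
t: 34.02
ee_pos: [541.0, -374.0, 163.2]
orientation: [-0.0, 3.141, -0.002]
ft_force: [-3.0, -2.6, 5.4]
width: 25.6
grasp_force: 30.0
```

Seated at the expected height. I'll release, rise, and back off to the robot's side so all four jars are visible.

>>> step_arm(plan=[[-1,0,0,0.02,0,0,0],[1,0,0,0,0,0,0],[1,0,0,0,0,0,0],[1,0,0,0,0,0,0],[1,0,0,0,0,0,0],[1,0,0,0,0,0,0],[1,0,0,-0.3,0,0,0],[1,0,0,-0.6,0,0,0],[1,0,0,-0.6,0,0,0],[1,0.5,0.3,0,0,0,0],[1,0.7,0.1,0,0,0,0],[1,0.7,0.1,0,0,0,0],[1,0.7,0.1,0,0,0,0],[1,0.7,0,0,0,0,0],[1,0,0,0,0,0,0],[1,0,0,0,0,0,0]])

```text
t: 36.02
ee_pos: [376.6, -343.8, 237.2]
orientation: [0.0, 3.14, -0.002]
ft_force: [0.9, 0.3, -0.1]
width: 87.9
grasp_force: 0.0
```

```bash
python3 - <<'E'
import numpy as np,cv2
from workcell import get_obs, vision
from h import *
print(get_obs()['ee_pos'].round())
ref=dict(large=(540.6,-374.1,150,56),medium=(604.5,168.3,122,48),small=(480.5,418.4,98,40),mini=(623.7,-208.2,76,32))
for cam in('top','side'):
    d=vision.get_image(cam); W=cloud(d); cv2.imwrite(f'pics/{cam}9.png',d['pixels'][:,:,::-1])
    for n,(x,y,h,R) in ref.items():
        r=np.hypot(W[...,0]-x,W[...,1]-y)
        p=W[(r<R+15)&(abs(W[...,2]-h-10)<5)]; q=W[(r<R-5)&(abs(W[...,2]-h-10)<4)]
        if len(p)<30: print(cam,n,'few',len(p)); continue
        A=np.c_[q[:,:2]-[x,y],np.ones(len(q))]; s=np.linalg.lstsq(A,q[:,2],rcond=None)[0]
        print(cam,n,len(p),((p.max(0)+p.min(0))/2-[x,y,0])[:2].round(1),'tilt',s[:2].round(3),'dz',(s[2]-h-10).round(1))
    v=W[(abs(W[...,2]-91)<4)&(np.hypot(W[...,0]-672,W[...,1]+13)<60)]; print('glass',len(v),circ(v).round(1) if len(v)>20 else '')
    t=W[(abs(W[...,2]-44)<7)&(np.hypot(W[...,0]-308,W[...,1]-379)<60)]; print('timer',len(t),((t.max(0)+t.min(0))/2).round(1) if len(t) else '')
E
```

```text
[ 377. -344.  237.]
top large 1510 [0.3 1.7] tilt [0.001 0.   ] dz 0.5
top medium 944 [0.8 1.6] tilt [-0.001 -0.005] dz 0.9
top small 630 [-0.9  1.6] tilt [-0.002  0.   ] dz 1.1
top mini 335 [1.9 2.5] tilt [-0.003  0.006] dz 0.6
glass 88 [672.3 -12.8  38.7]
timer 333 [308.8 378.7  43.9]
side large 252 [1.5 7.5] tilt [-0.003  0.005] dz -2.0
side medium 564 [1.9 3.9] tilt [0.002 0.003] dz -1.1
side small 779 [1.7 3.8] tilt [-0.006 -0.002] dz -0.7
side mini 111 [3.5 5.2] tilt [0.026 0.007] dz -1.2
glass 59 [673.6 -12.   38.5]
timer 306 [309.9 381.7  43.3]
```

View pics/top9.png

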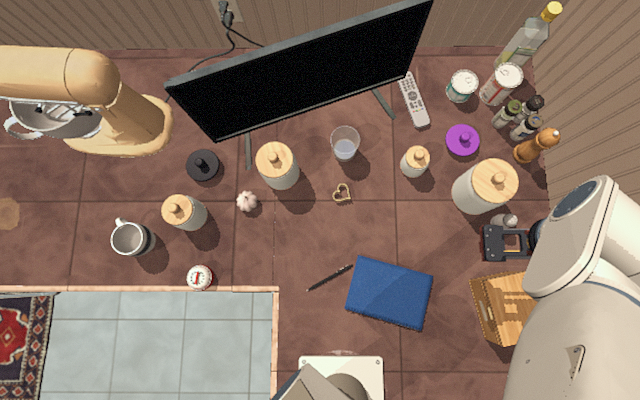

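View pics/side9.png

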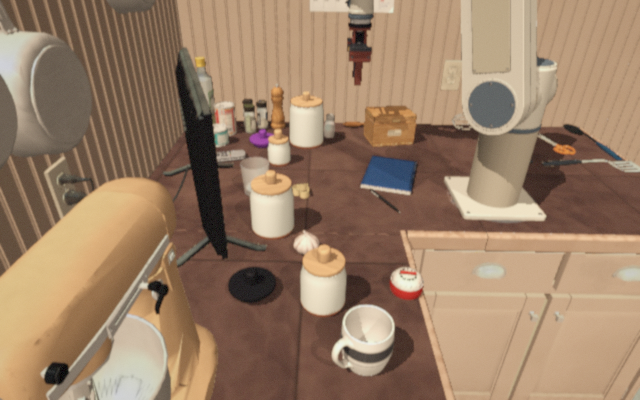

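Both views show all four lids level and fully seated on their own jars, at top-view pixels (492,182), (277,160), (183,210) and (416,158). The glass, timer and both decoy lids haven't moved, and the arm is clear at z = 237 mm.

```bash
python3 -c "
from workcell import ctrl
print(ctrl.close_job())"
```

```text
the job is handed in; nothing more can be done
None
```

All four wooden lids are seated level on their own jars, the glass and timer have not moved, and the job was handed in after about 36 s of arm time; no verdict was returned.

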